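Cap a bottle for the steriliser: down to the stop, back a quarter turn, and hold

TASK

Make the bottle in the steel rack ready for the steriliser. First swing the rack's hold-down over by its black ball knob and press it down until it snaps into its catch; then screw the bottle's purple cap clockwise right down until it stops, and turn it back a quarter turn so that steam can get in. Finish with the cap still gripped between the fingers at that setting, so that it cannot creep before it is taped; leave the bottle in the rack and the things round about undisturbed.

Things in the scene. Friction and masses are not known exactly. Their poses are not given: they have to be found in the camera images.
- rack: One-bottle steel steriliser rack, fixed to the counter. Origin: centre of the bottle place, on the counter, z up. Base 100 (x) by 172 mm (y -98 to +74), 5 mm thick. Corner angles 60 mm high keep the square bottle from turning (3 degrees play). Hinge posts 115 mm high at y = +55 mm; catch posts 105 mm high at y = -90, x = +-27 mm, with sprung noses at the top inside, up to z = 115 mm.
- hold_down_hinge (a point): Middle of the hold-down's hinge axis, rack frame (0, +55, 106) mm; the axis runs along the rack's x. The hinge is stiff: the hold-down stays where it is left and takes 1 to 2 N at the knob to swing. Over the last 0.08 rad its crossbar pushes sprung noses aside (about 5 N down at the knob), then snaps under them.
- hold_down (a joint): Hold-down bail: two 6 mm rods at rack x = +-31 mm, 130 mm long from the hinge, passing both sides of the cap, with a crossbar at the free end. Rad: 0 = closed, level over the bottle's shoulder, crossbar in the catch at rack y = -75, z = 106 mm; grows as it swings up (1.57 upright) and back towards +y, to 2.0 at most. Starts at 1.7 to 1.95, leaning back.
- hold_down_knob (a point): Centre of the bail's black ball knob, 20 mm in diameter, 8 mm stem, 32 mm off the crossbar, square to the bail. At joint value t: rack x = 0, y = 55 - 130 cos t + 32 sin t, z = 106 + 130 sin t + 32 cos t (mm). Can be pinched from above along the rack's x; it turns between the fingers as the bail swings.
- bottle: Square amber glass bottle, loose in the rack, 72 by 72 mm, shoulder 95 mm high, 0.3 to 0.6 kg. Origin: centre of its underside, 5 mm above the counter; upright, z along its axis. It stays in the rack.
- cap (a joint): Purple screw cap, already started on the bottle's thread. Rad: 0 = bottomed out on its stop; grows as it is unscrewed, anticlockwise from above; it rises 4 mm a turn. Starts 2.6 to 4.2 rad above the stop; a quarter turn is 1.57. Turning takes about 0.06 N m; it stays where it is left.
- cap_top (a point): Centre of the cap's top face. Cap: solid to grip, 46 mm in diameter (49 over the thin drawn ribs), 27 mm high. z up along its axis; x along the white line, turning with the cap. Bottomed out, it lies 138 mm above the bottle's underside and the line points along the bottle's x. With the hold-down closed, nothing stands within 38 mm of the cap's side at its height.
- cap_mid (a point): Centre of the cap, on its axis, 13.5 mm below cap_top.
- tape_roll: Bystander: cream roll of tape lying flat, 92 mm in diameter, 19 mm high. Origin: centre of its underside.
- carton: Bystander: white and blue carton lying flat, 70 by 120 by 30 mm. Origin: centre of its underside.
- vial_a: Bystander: small glass vial with a purple cap, 22 mm in diameter, 40 mm high. Origin: centre of its underside.
- vial_b: Bystander: another such vial.
Things that resemble listed ones, but are neither listed nor needed, are in the scene too. Several things have the shape of the rack; the one meant has the colours described above.

How it is judged (in metres and radians):
On the way, in this order (a step that is already met when the one before it is completed fails the run):
1. the hold-down is closed and rests in its catch (value of joint hold_down below 0.03 rad), for 0.2 s.
2. with the hold-down in its catch, the cap is screwed down to its stop (value of joint cap below 0.06 rad and value of joint hold_down below 0.03 rad), for 0.2 s.
At the end, for the whole second after the job is handed in: The hold-down rests in its catch (within 0.03 rad of closed); the cap, having been down on its stop, is a quarter turn back from it (1.57 rad, 20 degrees either way), still, and gripped between the fingers with more than 2 N; the bottle stands upright in the rack (value of joint cap between 1.22 and 1.92 rad and velocity of joint cap between -0.1 and 0.1 rad/s and value of joint hold_down below 0.03 rad and contact force between the fingers and cap above 2 N and distance between the grasp point and cap_mid below 0.026 m and horizontal distance between bottle and rack below 0.006 m and z of bottle in the frame of rack below 0.01 m and angle between bottle's own z axis and vertical below 0.06 rad); the arm keeps its last pose, push and grip.
It fails at once if a bystander is pushed more than 30 mm or a vial knocked over (distance of any of tape_roll, carton, vial_a, vial_b from where it was at the start of the episode above 0.03 m or angle between any of vial_a, vial_b's own z axis and vertical above 0.6 rad).
It fails at once if the bottle is pulled up out of the rack or tipped (z of bottle in the frame of rack above 0.03 m or angle between bottle's own z axis and vertical above 0.2 rad).
It also fails if it takes over 69 s, if anything falls off the work surface, if the arm or the gripper's body presses on something with over 40 N, if the wrist force passes 120 N, or if a joint passes its speed limit or range.

ROBOT

A 6-joint arm with a two-finger parallel gripper is mounted at the origin on the work surface. World frame = base frame: x ahead of the robot, y to its left, z up, the work surface at z = 0. Lengths are in m, angles in degrees, forces in N, time in s.
With the tool pointing down it reaches from about 0.325 to 0.85 m from the base axis. Payload 15.5 kg.
Tool frame: the origin (TCP) lies at the very end of the fingers, on their centre line; the grasp point (between the pads) lies arm.grip_depth behind it (arm.grip_depth is the distance from the TCP to the grasp point, in m); z points along the fingers, y is the direction in which the jaws open and shut (so a half turn about z gives the same grasp; the last joint's range is limited). The gripper opens to 91 mm and grips with 3 to 60 N. Pads are 32 mm wide; open, the fingers measure 118 mm over their backs; the gripper's body (76 mm by 178 mm) begins 60 mm behind the grasp point.
Start: joints at [63.111, 28.281, 77.091, -0, 74.628, -5.472], TCP at [0.228, 0.582, 0.214] pointing down, gripper open.
Joint ranges: [-166.48, 166.48], [-47.26, 123.95], [12.59, 153.08], [-70.14, 250.14], [6.76, 159.57], [-176.63, 176.63]. Speed limits (degrees/s): [108.29, 108.29, 147.25, 172.46, 172.46, 172.46].

INTERFACE

Orientations are given as a 3x3 rotation matrix whose columns are the frame's x, y, z axes.
In Python, from rig import arm gives the robot as it stands. Calls block until the motion is done:
- arm.move_to(position, orientation): joint-space move of the TCP to a pose.
- arm.move_l(position, orientation=None, feed=0.15): straight line of the TCP; orientation=None keeps the orientation; feed is the mean speed in m/s.
- arm.move_joints(angles): joint-space move.
- arm.grip(opening): finger opening in m; the grip force is fixed at half the most; returns when the fingers have stopped.
- arm.sleep(seconds).
- arm.solve_ik(position, orientation): joint angles nearest the present ones, or None.
- arm.snapshot(name): name is "scene" or "top" or "wrist"; returns the picture (480x640x3 uint8, red, green, blue); there is no depth.
- arm.get_calibration(name): a dict with "intrinsics" (3x3 intrinsics, pixels), "cam_to_world" (4x4, takes a point from camera to world coordinates). Camera axes: x right, y down, z forward; pixel columns grow to the right and rows downward; lengths in m; the calibration is good to about 2 mm. A picture is of the moment at which its call begins: read the wrist's pose just before it. get_calibration takes no time and is no camera call; for the wrist camera it gives the pose at the moment of the call.
A pose or a line that the arm cannot do raises arm.Unreachable and nothing moves.
- arm.sign_off(): hands the job in, once; it reports no verdict.
Readings, each from a call of its own:
- arm.current_t(): time.
- arm.current_joint_positions(): joint angles.
- arm.current_dq(): joint speeds.
- arm.current_tau(): joint torques, N m.
- arm.current_ee_pos(): TCP position.
- arm.current_tool_rot(): TCP orientation.
- arm.current_force(): force on the tool from outside, world axes, zero at the start.
- arm.current_torque(): the same for the moment, N m.
- arm.current_width(): finger opening in m.
Only numpy, scipy, OpenCV 4.12 (cv2) and the standard library are available. Lean on these libraries where they do the work, as an engineer would, in place of code of your own. Each camera call takes 0.05 s, during which the arm holds its last target.

## Working session

There is one attempt and no reset: what is moved stays moved. The work goes in short steps, each a Python script; the robot and the scene stay as the last script left them, time stands still between calls to the robot, and variables do not carry over. Pictures are saved under pics/ and viewed, and the job is handed in when it is done.

```bash
ls; mkdir -p pics; python3 - <<'E'
from rig import arm
import cv2
print(arm.current_t(), arm.grip_depth, arm.current_width(), arm.current_tool_rot())
for n in ["scene","top","wrist"]:
    c=arm.get_calibration(n); print(n,c["intrinsics"].round(1).tolist(),c["cam_to_world"].round(4).tolist())
    im=arm.snapshot(n); cv2.imwrite(f"pics/{n}0.png",im[:,:,::-1])
E
```

```text
pics
0.0 0.0188 0.0910417943385647 [[-9.30940435e-01  3.65170613e-01 -5.73892655e-04]
 [ 3.65171036e-01  9.30939828e-01 -1.07334831e-03]
 [ 1.42304270e-04 -1.20879232e-03 -9.99999259e-01]]
scene [[466.7, 0.0, 322.9], [0.0, 466.7, 226.2], [0.0, 0.0, 1.0]] [[-0.8925, 0.3311, -0.3064, 0.8339], [0.4508, 0.6792, -0.5793, 0.5731], [0.0163, -0.6551, -0.7554, 0.7483], [0.0, 0.0, 0.0, 1.0]]
top [[513.1, 0.0, 319.8], [0.0, 513.1, 243.8], [0.0, 0.0, 1.0]] [[-0.0158, -0.9871, 0.1593, 0.4452], [-0.9998, 0.0136, -0.0149, 0.0967], [0.0125, -0.1595, -0.9871, 0.9965], [0.0, 0.0, 0.0, 1.0]]
wrist [[416.9, 0.0, 324.3], [0.0, 416.9, 243.0], [0.0, 0.0, 1.0]] [[0.3661, 0.9036, 0.2225, 0.1656], [0.9306, -0.3555, -0.0873, 0.6068], [0.0002, 0.239, -0.971, 0.385], [0.0, 0.0, 0.0, 1.0]]
```

View pics/scene0.png

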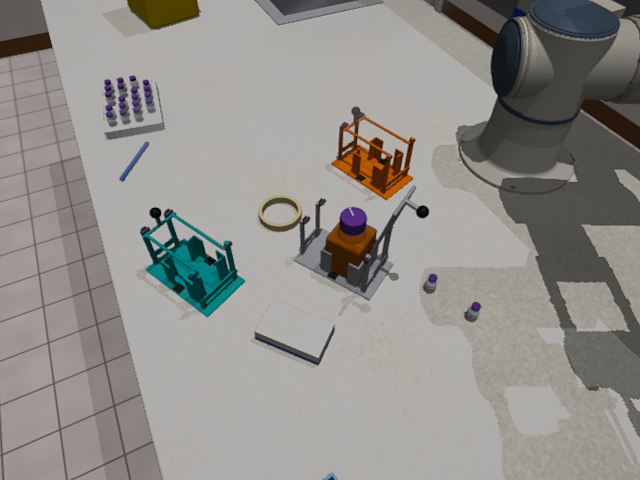

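View pics/top0.png

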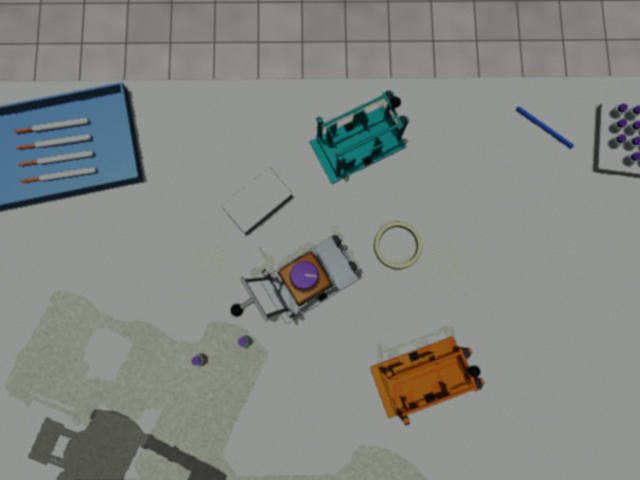

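View pics/wrist0.png

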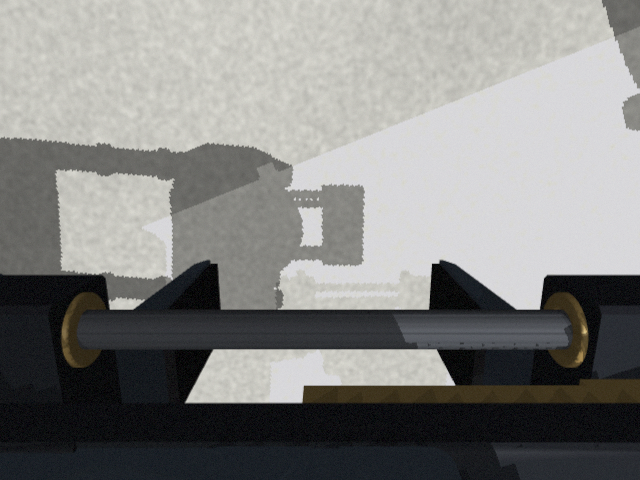

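The target is the steel rack: in the top view its cap is at (305,276) and its knob at (237,310); in the scene view they're at (353,220) and (422,211). The decoys are teal and orange. Next I'll triangulate the cap and knob.

```bash
cat > h.py <<'E'
import numpy as np, cv2
from rig import arm
def ray(cal,uv):
    K=cal["intrinsics"];T=cal["cam_to_world"]
    d=T[:3,:3]@np.linalg.solve(K,[uv[0],uv[1],1.]);return T[:3,3],d/np.linalg.norm(d)
def plane(cal,uv,z):
    o,d=ray(cal,uv);return o+d*(z-o[2])/d[2]
def tri(rs):
    A=np.zeros((3,3));b=np.zeros(3)
    for o,d in rs:
        P=np.eye(3)-np.outer(d,d);A+=P;b+=P@o
    p=np.linalg.solve(A,b);return p,[np.linalg.norm((np.eye(3)-np.outer(d,d))@(p-o)) for o,d in rs]
def proj(cal,p):
    T=np.linalg.inv(cal["cam_to_world"]);q=cal["intrinsics"]@(T[:3,:3]@p+T[:3,3]);return q[:2]/q[2]
def blob(mask,near):
    n,l,s,c=cv2.connectedComponentsWithStats(mask.astype(np.uint8))
    k=[i for i in range(1,n) if s[i,4]>15]
    i=min(k,key=lambda i:np.hypot(*(c[i]-near)));return l==i,c[i],s[i]
def purple(im):
    h=cv2.cvtColor(im,cv2.COLOR_RGB2HSV);return (h[...,0]>125)&(h[...,0]<150)&(h[...,1]>90)&(h[...,2]>40)
E
python3 - <<'E'
from h import *
pk={"top":((305,276),(237,310)),"scene":((353,217),(423,211))}
R=[];
for n in pk:
    im=cv2.imread(f"pics/{n}0.png")[:,:,::-1].copy();cal=arm.get_calibration(n)
    m,c,s=blob(purple(im),pk[n][0]);print(n,"cap",c,s)
    g=im.max(2)<45
    m2,c2,s2=blob(g,pk[n][1]);print("knob",c2,s2)
    R.append(ray(cal,c2))
    if n=="top":
        print("cap top guess",plane(cal,c,.147))
    x,y=pk[n][0]; cr=im[y-75:y+75,x-100:x+100]
    cv2.imwrite(f"pics/crop_{n}.png",cv2.resize(cr[:,:,::-1],None,fx=4,fy=4,interpolation=cv2.INTER_CUBIC))
print(tri(R))
E
```

```text
top cap [303.39317774 274.97845601] [291 262  27  27 557]
knob [236.28712871 309.88118812] [231 304  12  12 101]
cap top guess [0.53021497 0.11191851 0.147     ]
scene cap [353.11573237 220.73779385] [340 207  27  28 553]
knob [422.15740741 211.30555556] [417 206  12  12 108]
(array([0.47138511, 0.21128269, 0.22491878]), [np.float64(0.00044710919066055267), np.float64(0.00044710919066050063)])
```

View pics/crop_top.png

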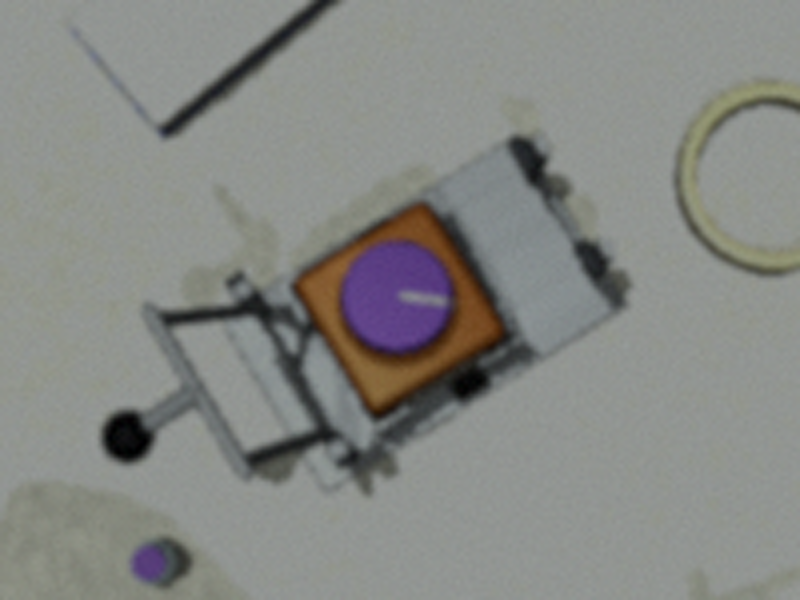

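View pics/crop_scene.png

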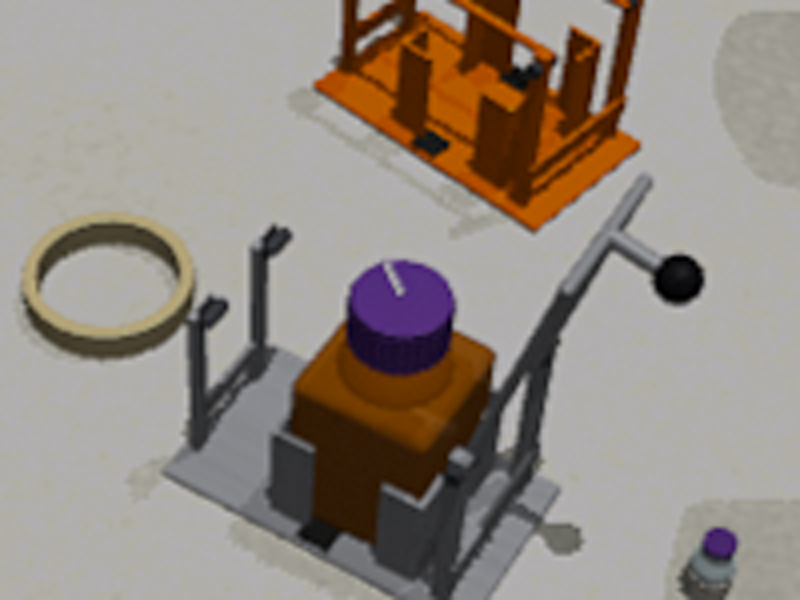

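```bash
python3 - <<'E'
from h import *
from scipy.optimize import least_squares
cal=arm.get_calibration("top");cs=arm.get_calibration("scene")
f=lambda x,y,ox=305,oy=276:(ox-100+x/4-.375,oy-75+y/4-.375)
pr=plane(cal,f(624,300),.005);pt=plane(cal,f(508,138),.005)
print("corners top",pr,pt)
a=plane(cs,f(165,472,353,217),.005);b=plane(cs,f(275,348,353,217),.005);c=plane(cs,f(558,488,353,217),.005)
print("corners scene",a,b,c)
for p in (pr,pt,a,b): print((p[:2]))
d=pr-pt; print("yaw from top corners",np.degrees(np.arctan2(d[1],d[0]))); d=b-a; print("scene",np.degrees(np.arctan2(d[1],d[0])))
K=np.array([.47138,.21128,.22492]);C=plane(cal,(303.4,275),.145)
v=K-C;print("yaw knob",np.degrees(np.arctan2(v[1],v[0]))-90,np.hypot(v[0],v[1]))
for t in np.arange(1.65,2,.05): print(t,55-130*np.cos(t)+32*np.sin(t),106+130*np.sin(t)+32*np.cos(t))
# cap line
im=cv2.imread("pics/top0.png");m,c,s=blob(purple(im[:,:,::-1].copy()),(305,276))
P=[plane(cal,f(x,y),.1456) for x,y in ((402,294),(450,302))];d=P[1]-P[0];print("line",P,np.degrees(np.arctan2(d[1],d[0])))
cn,_=cv2.findContours(m.astype(np.uint8),0,1);
(e,ax,an)=cv2.fitEllipse(cv2.convexHull(np.vstack(cn)));print(e,ax,plane(cal,e,.1456))
print("axes of j6 etc"); 
yr=np.radians(30.6)
for k in range(0,360,30):
    th=np.radians(k);R=np.array([[np.cos(th),np.sin(th),0],[np.sin(th),-np.cos(th),0],[0,0,-1]])
    q=arm.solve_ik([.53,.112,.119],R);print(k,None if q is None else np.round(q,1))
E
```

```text
corners top [0.5415593  0.00348095 0.005     ] [0.62212263 0.05821133 0.005     ]
corners scene [0.62366003 0.05625098 0.005     ] [0.53827801 0.00778527 0.005     ] [0.45345911 0.1506037  0.005     ]
[0.5415593  0.00348095]
[0.62212263 0.05821133]
[0.62366003 0.05625098]
[0.53827801 0.00778527]
yaw from top corners -145.80993165706371
scene -150.4192969018037
yaw knob 30.70735676815876 0.11553634957052268
1.65 97.1853964554008 233.060585257194
1.7 103.4830581928972 230.79340154136412
1.75 109.65953753439996 228.21429931282808
1.8 115.69939649820357 225.32972498398658
1.85 121.58753858239628 222.14688848840458
1.9000000000000001 127.30924649825273 218.67374525973176
1.9500000000000002 132.85021895579115 214.9189763472618
2.0 138.19660640955033 210.8919667178301
line [array([0.53173749, 0.10904854, 0.1456    ]), array([0.52811127, 0.08913676, 0.1456    ])] -100.32128208289399
(303.87005615234375, 275.0102844238281) (27.076358795166016, 27.654029846191406) [0.5302905 0.1111514 0.1456   ]
axes of j6 etc
0 [ 5.6 28.3 95.2 -0.  56.5 95.6]
30 [ 5.6 28.3 95.2 -0.  56.5 65.6]
60 [ 5.6 28.3 95.2 -0.  56.5 35.6]
90 [ 5.6 28.3 95.2 -0.  56.5  5.6]
120 [  5.6  28.3  95.2  -0.   56.5 -24.4]
150 [  5.6  28.3  95.2  -0.   56.5 -54.4]
180 [  5.6  28.3  95.2  -0.   56.5 -84.4]
210 [   5.6   28.3   95.2   -0.    56.5 -114.4]
240 [   5.6   28.3   95.2   -0.    56.5 -144.4]
270 [   5.6   28.3   95.2   -0.    56.5 -174.4]
300 [  5.6  28.3  95.2  -0.   56.5 155.6]
330 [  5.6  28.3  95.2  -0.   56.5 125.6]
```

```bash
cat >> h.py <<'E'
YAW=30.7
yd=np.array([-np.sin(np.radians(YAW)),np.cos(np.radians(YAW)),0])
def Rt(deg):
    th=np.radians(deg);return np.array([[np.cos(th),np.sin(th),0],[np.sin(th),-np.cos(th),0],[0,0,-1]])
K0=np.array([.47138,.21128,.22492]);T0=1.803
def knob(t):
    g=lambda t:(-.130*np.cos(t)+.032*np.sin(t), .130*np.sin(t)+.032*np.cos(t))
    a,b=g(t);a0,b0=g(T0);return K0+yd*(a-a0)+np.array([0,0,b-b0])
def snap(n,name):
    im=arm.snapshot(n);cv2.imwrite(f"pics/{name}.png",im[:,:,::-1]);return im
OFF=np.array([0,0,-.0188+.003])
E
python3 - <<'E'
from h import *
R=Rt(120.7)
p=K0+OFF
arm.move_to(p+[0,0,.07],R);print(arm.current_t())
snap("wrist","w1")
arm.move_l(p+[0,0,0],R,feed=.12);print(arm.current_t(),arm.current_force())
snap("top","t1");snap("scene","s1");print(knob(0),arm.current_joint_positions())
E
```

```text
1.7917
2.575 [-0.56874943 -0.71533209  0.90959644]
[0.56892286 0.04699911 0.13777291] [ 1.75245224e+01  1.98444303e+01  9.25364733e+01 -1.77752016e-03
  6.75393920e+01 -1.31831191e+01]
```

View pics/w1.png

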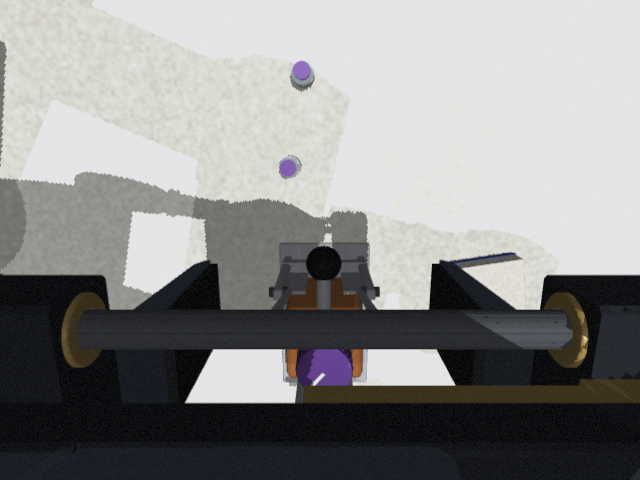

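View pics/s1.png

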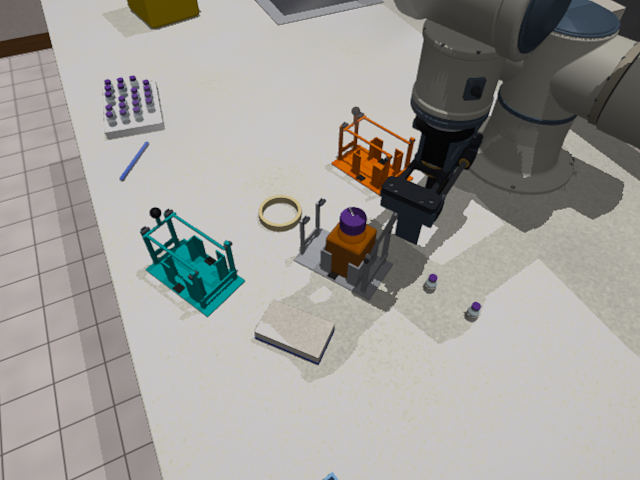

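The wrist view puts the knob at (323,263), centred between the fingers, with the bail square to the tool. Next: grip it and swing.

```bash
python3 - <<'E'
from h import *
arm.grip(.012);print(arm.current_t(),arm.current_width(),arm.current_force().round(2))
R=Rt(120.7)
for t in np.linspace(T0,.14,9)[1:]:
    arm.move_l(knob(t)+OFF,R,feed=.1)
    f=arm.current_force();print(round(t,2),round(arm.current_t(),2),f.round(1),round(arm.current_width(),4))
    if np.linalg.norm(f)>25: break
snap("scene","s2");snap("top","t2")
E
```

```text
3.7917 0.01778807470979478 [-2.77 -1.35  1.48]
1.6 4.22 [-4.  -0.5  2.5] 0.018
1.39 4.64 [-2.2 -1.7 -0.2] 0.0179
1.18 5.07 [-2.8 -1.1 -2.2] 0.0178
0.97 5.49 [-0.8 -0.1 -2.2] 0.0178
0.76 5.92 [ 0.4 -0.9 -0.4] 0.018
0.56 6.34 [ 1.  -0.9  1.7] 0.0182
0.35 6.77 [ 1.6 -1.7  0.8] 0.0182
0.14 7.19 [ 3.2 -0.9  0.1] 0.018
```

View pics/s2.png

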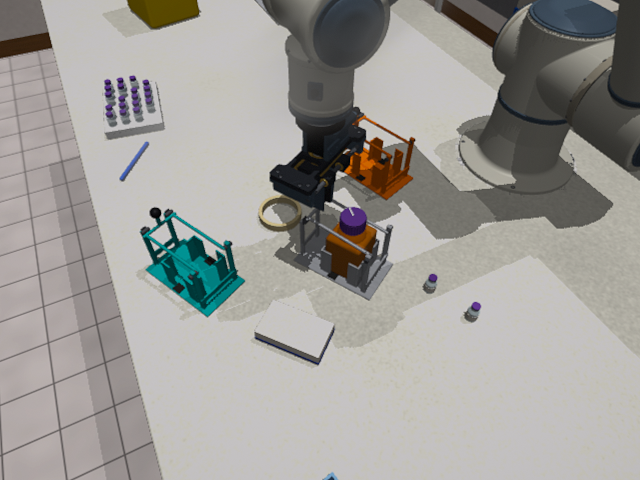

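The bail has followed and is nearly level over the shoulder. Next is the press into the catch.

```bash
python3 - <<'E'
from h import *
R=Rt(120.7)
for t in [.09,.05,.02,0,-.012,-.02]:
    arm.move_l(knob(t)+OFF,R,feed=.05)
    f=arm.current_force();print(t,round(arm.current_t(),2),f.round(1),arm.current_ee_pos().round(4),(knob(t)+OFF).round(4))
    if f[2]>22: break
arm.sleep(.3);print(arm.current_force().round(1))
snap("scene","s3");snap("wrist","w3")
E
```

```text
0.09 7.58 [5.4 0.3 0.1] [0.5675 0.0499 0.1332] [0.5672 0.0499 0.1335]
0.05 7.83 [ 5.  -0.5 -0. ] [0.5684 0.0484 0.128 ] [0.568  0.0485 0.1284]
0.02 8.08 [ 6.6 -0.7 -3. ] [0.5689 0.0474 0.124 ] [0.5686 0.0476 0.1246]
0 8.33 [ 6.8 -0.9 -3.3] [0.5693 0.0468 0.1214] [0.5689 0.047  0.122 ]
-0.012 8.58 [ 4.2 -0.9  2.8] [0.5695 0.0466 0.1202] [0.5691 0.0467 0.1204]
-0.02 8.83 [ 2.8  0.6 14.1] [0.5696 0.0465 0.1198] [0.5692 0.0465 0.1194]
[ 1.1  0.3 13.8]
```

```bash
python3 - <<'E'
import cv2
im=cv2.imread("pics/s3.png")[150:300,270:430];cv2.imwrite("pics/s3c.png",cv2.resize(im,None,fx=5,fy=5,interpolation=2)[:600,:800])
E
```

```text
(no output)
```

View pics/s3c.png

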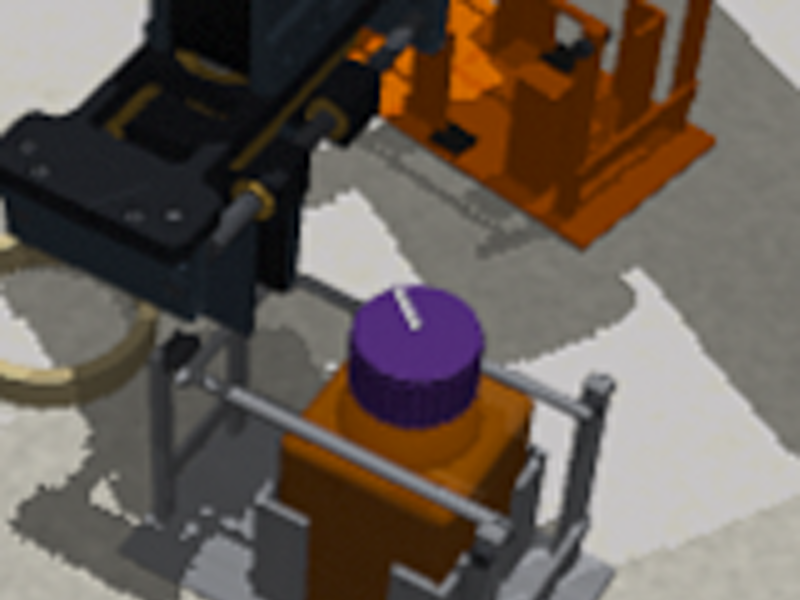

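View pics/w3.png

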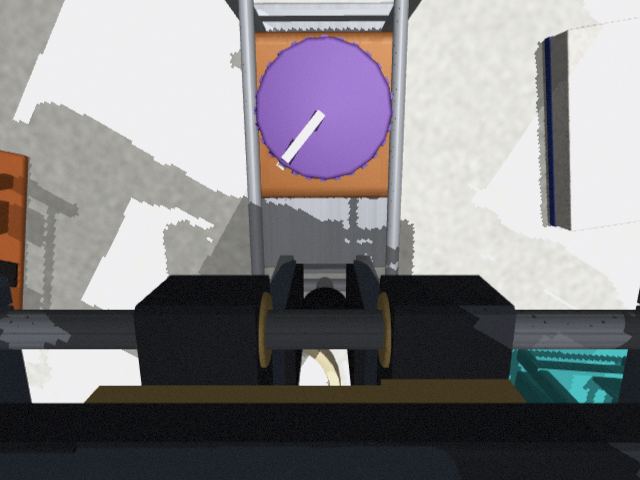

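The hold-down looks to be in its catch: the force ran through the snap and then hit a hard 14 N stop. The wrist view gives the cap disc at about (323,108), which I'll use to measure it. Then I'll release, lift, check the catch and move to the cap.

```bash
python3 - <<'E'
from h import *
cal=arm.get_calibration("wrist");im=cv2.imread("pics/w3.png")[:,:,::-1].copy()
m=purple(im);m[:, :240]=0;m[:,410:]=0;m,c,s=blob(m,(323,108))
cn,_=cv2.findContours(m.astype(np.uint8),0,1);h=cv2.convexHull(np.vstack(cn))
(e,ax,an)=cv2.fitEllipse(h);print(e,ax,"cap wrist",plane(cal,e,.1456))
d=plane(cal,(284,164),.1456)-plane(cal,(322,110),.1456);print("line",np.degrees(np.arctan2(d[1],d[0])))
arm.grip(.045)
p=arm.current_ee_pos();arm.move_l(p+[0,0,.06],feed=.15)
print(arm.current_t(),arm.current_force().round(1))
C=plane(cal,e,.1456)
# pull back a bit for a free view
arm.move_to([C[0],C[1],.2],Rt(225));print(arm.current_t(),arm.current_joint_positions().round(1))
snap("scene","s4");snap("wrist","w4");snap("top","t4")
im=cv2.imread("pics/s4.png")[150:300,270:430];cv2.imwrite("pics/s4c.png",cv2.resize(im,None,fx=5,fy=5,interpolation=2)[:600,:800])
E
```

```text
(323.31591796875, 107.68634033203125) (138.98220825195312, 144.88035583496094) cap wrist [0.52948478 0.11377087 0.1456    ]
line -95.79156413975164
10.3833 [-0.5  0.8 -0.7]
11.9417 [   5.8   22.5   90.    -0.    67.6 -129.1]
```

View pics/s4c.png

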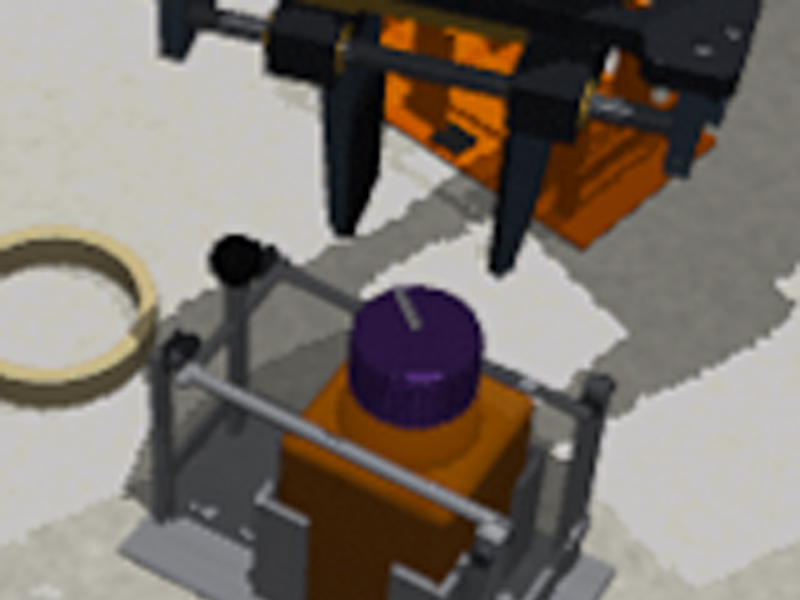

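View pics/w4.png

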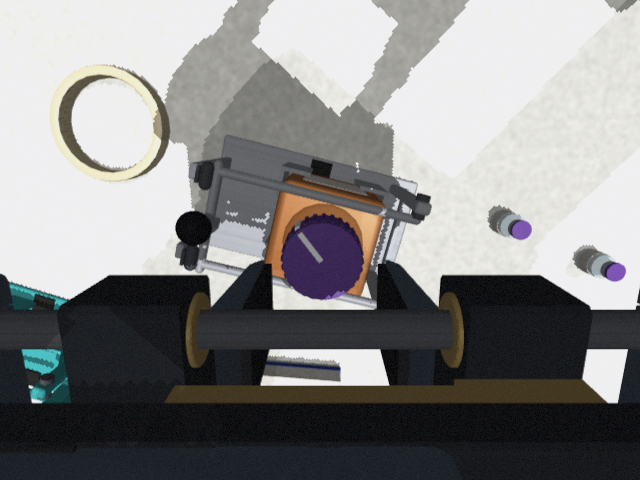

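```bash
python3 - <<'E'
from h import *
rs=[]
for n,f,k in (("wrist","w4",(193,228)),("scene","s4",(317,202)),("top","t4",(346,252))):
    im=cv2.imread(f"pics/{f}.png");m=im.max(2)<45
    try:
        _,c,s=blob(m,k);print(n,c,s)
    except Exception as ex: print(n,ex);continue
    if n!="top": rs.append(ray(arm.get_calibration(n),c))
print(tri(rs),knob(0))
cal=arm.get_calibration("wrist");im=cv2.imread("pics/w4.png")[:,:,::-1].copy()
h=cv2.cvtColor(im,cv2.COLOR_RGB2HSV);m=(h[...,0]>120)&(h[...,0]<155)&(h[...,1]>70)
m,c,s=blob(m,(323,250));print(c,s,plane(cal,(322,259),.1456))
E
```

```text
wrist [192.89370748 232.78656463] [ 176  212   36   54 1176]
scene [317.80612245 201.78571429] [312 197  14  11  98]
top [358.2625 281.625 ] [355 273   8  20  80]
(array([0.5698894 , 0.0508575 , 0.14109196]), [np.float64(0.0006422725857365464), np.float64(0.0006422725857365747)]) [0.56892286 0.04699911 0.13777291]
[322.50942663 257.75451895] [ 281  214   82   86 5145] [0.52884153 0.11211227 0.1456    ]
```

View pics/t4.png

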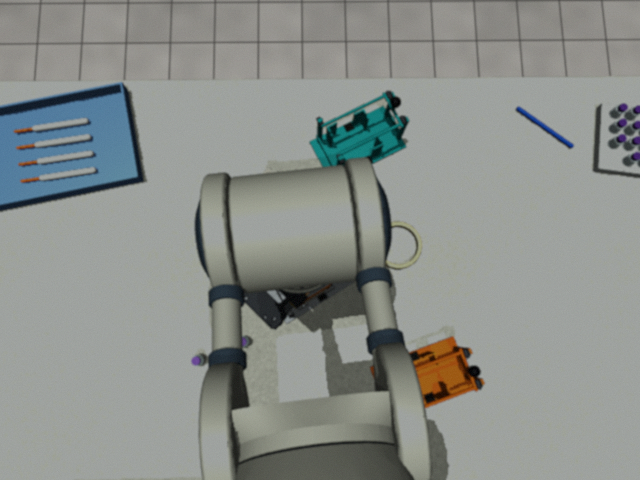

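```bash
python3 - <<'E'
from h import *
rs=[ray(arm.get_calibration("wrist"),(193,228)),ray(arm.get_calibration("scene"),(316.8,201.3))]
print(tri(rs),knob(0),knob(.08))
im=cv2.imread("pics/w4.png")[130:290,150:250];cv2.imwrite("pics/w4c.png",cv2.resize(im,None,fx=3.75,fy=3.75,interpolation=2))
E
```

```text
(array([0.56943544, 0.04812837, 0.13888411]), [np.float64(0.0004735567878731957), np.float64(0.0004735567878731224)]) [0.56892286 0.04699911 0.13777291] [0.56740499 0.04955549 0.14805947]
```

View pics/w4c.png

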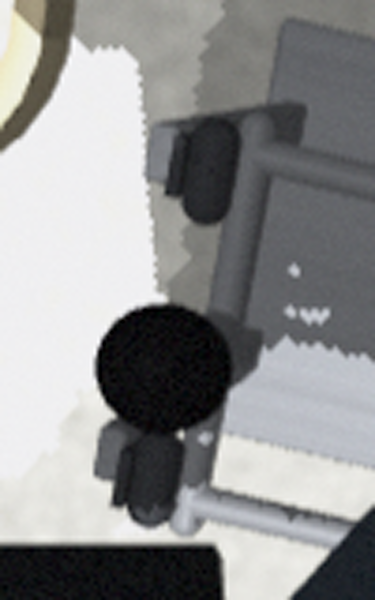

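The triangulated knob height is 0.139 m, against 0.138 expected when closed and 0.148 at the noses, so the hold-down is in the catch. Next I'll grip the cap.

```bash
cat >> h.py <<'E'
C=np.array([.5295,.1124])
E
python3 - <<'E'
from h import *
arm.grip(.068)
arm.move_to([*C,.17],Rt(225));snap("wrist","w5")
arm.move_l([*C,.119],Rt(225),feed=.1);print(arm.current_t(),arm.current_force().round(1),arm.current_torque().round(2))
arm.grip(.040);print(arm.current_t(),arm.current_width(),arm.current_force().round(1),arm.current_torque().round(2),arm.current_joint_positions().round(1))
snap("scene","s5")
im=cv2.imread("pics/s5.png")[150:300,270:430];cv2.imwrite("pics/s5c.png",cv2.resize(im,None,fx=5,fy=5,interpolation=2)[:600,:800])
E
```

```text
13.6 [-0.   0.2 -0.5] [0.06 0.04 0.01]
14.075 0.04514150818111365 [ 1.4 -1.1  3. ] [-0.2  -0.06  0.06] [   5.7   28.2   95.2   -0.    56.5 -129.3]
```

View pics/s5c.png

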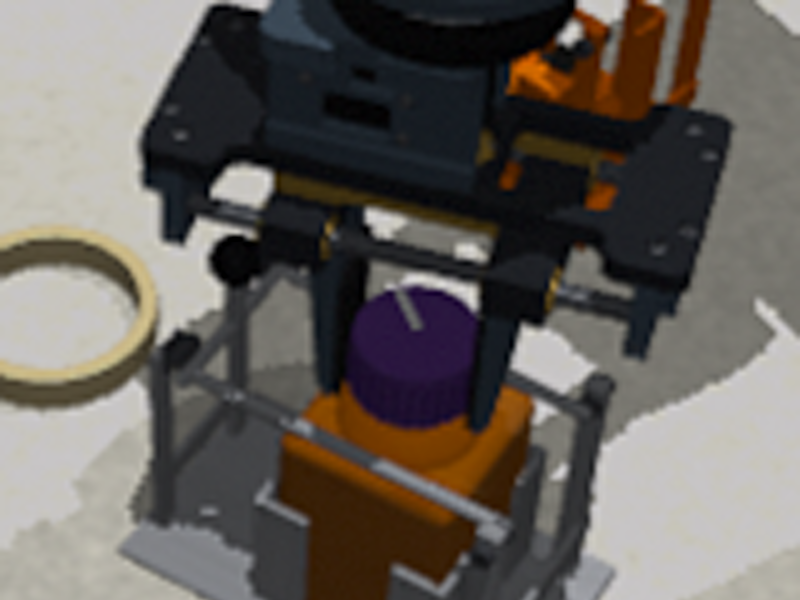

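View pics/w5.png

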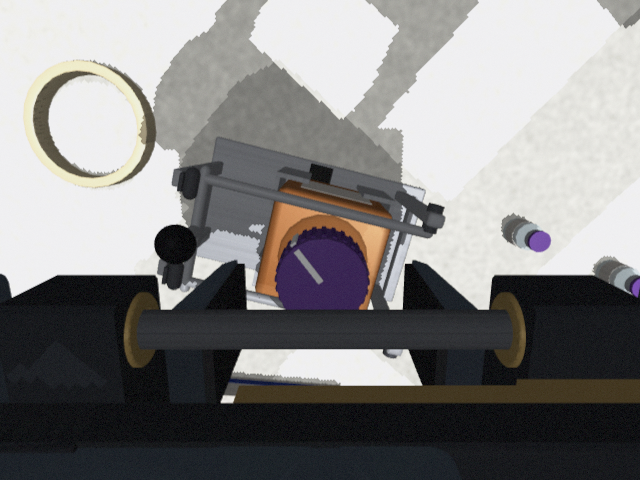

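The fingers are gripping the cap evenly on both sides. Next I'll screw it clockwise along the helix while watching the torque.

```bash
cat >> h.py <<'E'
def turn(a):   # a deg clockwise from grip pose
    q=arm.solve_ik([*C,.119-.004*min(a,232)/360],Rt(225-a))
    arm.move_joints(q)
    tq=arm.current_torque();f=arm.current_force()
    print(a,round(arm.current_t(),2),"j6",round(arm.current_joint_positions()[5],1),f.round(1),tq.round(3),round(arm.current_width(),4));return tq[2]
E
python3 - <<'E'
from h import *
for a in [30,60,90,120,150,180,200,210]:
    tz=turn(a)
    if abs(tz)>.6: break
E
```

```text
30 14.71 j6 -99.5 [ 2.  -2.6  6.3] [-0.168 -0.169 -0.1  ] 0.0454
60 15.29 j6 -69.5 [ 2.3 -0.6  5.2] [-0.165 -0.32  -0.023] 0.0454
90 15.88 j6 -39.7 [2.7 0.4 5.4] [-0.008 -0.428 -0.057] 0.0454
120 16.46 j6 -9.7 [2.5 0.6 4.2] [ 0.088 -0.546 -0.051] 0.0455
150 17.04 j6 20.3 [ 1.7 -0.3  6. ] [-0.221 -0.419 -0.06 ] 0.0455
180 17.62 j6 50.3 [ 3.5 -0.5  6.4] [-0.369 -0.413 -0.012] 0.0456
200 18.07 j6 70.3 [ 2.  -1.5  6.8] [-0.341 -0.359 -0.069] 0.045
210 18.36 j6 80.3 [ 2.4 -0.6  6.2] [-0.357 -0.327 -0.097] 0.0453
```

```bash
python3 - <<'E'
from h import *
snap("scene","s6")
for a in range(214,260,4):
    tz=turn(a)
    if abs(tz)>.35: break
snap("scene","s7");snap("wrist","w7")
im=cv2.imread("pics/s7.png")[150:300,270:430];cv2.imwrite("pics/s7c.png",cv2.resize(im,None,fx=5,fy=5,interpolation=2)[:600,:800])
E
```

```text
214 18.66 j6 84.3 [ 1.6 -1.2  5.8] [-0.276 -0.268 -0.002] 0.0454
218 18.91 j6 88.3 [ 2.2 -0.7  5.8] [-0.308 -0.303 -0.069] 0.0453
222 19.16 j6 92.3 [ 3.2 -0.6  5.5] [-0.36  -0.242 -0.1  ] 0.0457
226 19.41 j6 96.3 [ 2.4 -1.5  5.4] [-0.324 -0.288 -0.067] 0.0454
230 19.66 j6 100.3 [ 2.2 -1.4  7. ] [-0.329 -0.259 -0.107] 0.0455
234 19.91 j6 104.3 [ 1.8 -3.   6.1] [-0.48  -0.136  0.529] 0.0455
```

View pics/s7c.png

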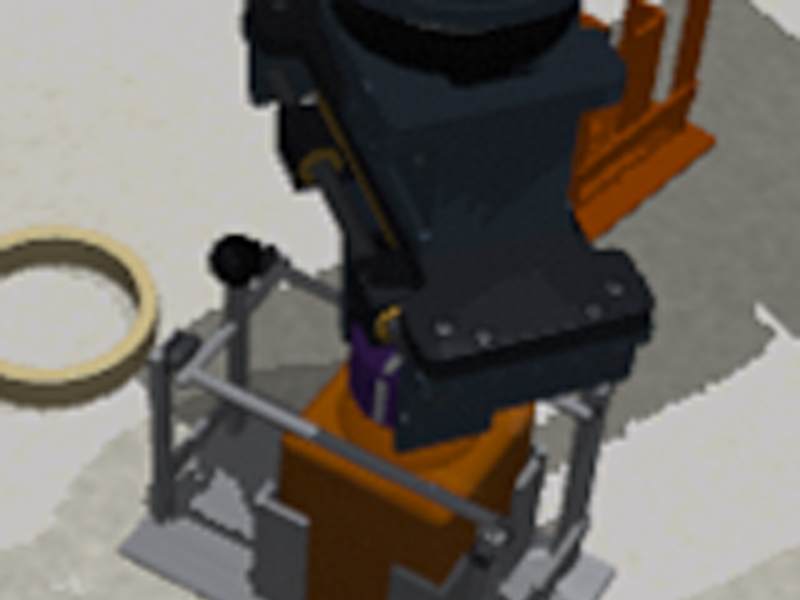

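View pics/w7.png

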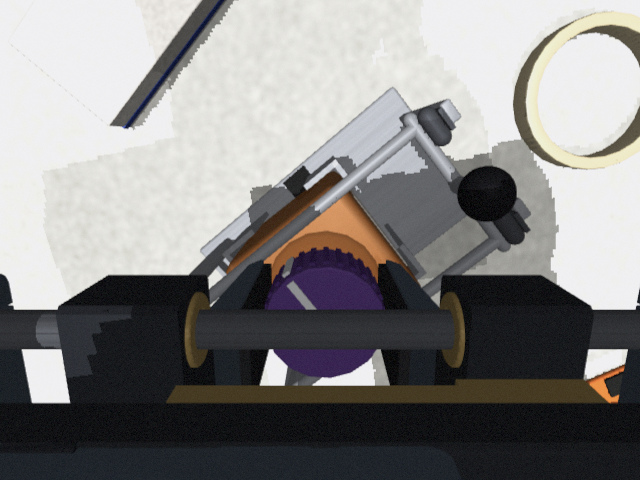

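```bash
python3 - <<'E'
from h import *
turn(236);arm.sleep(.5);turn(236)
for a in (234,232,230,228,226,222,200,180,160,145): turn(a)
E
```

```text
236 20.26 j6 106.3 [ 3.4 -3.5  4.2] [-0.654 -0.551  0.654] 0.0453
236 21.01 j6 106.3 [ 4.4 -4.3  4.5] [-0.697 -0.533  0.644] 0.0452
234 21.26 j6 104.3 [ 2.9 -1.8  5.3] [-0.419 -0.423  0.128] 0.0456
232 21.51 j6 102.3 [ 3.2 -0.9  5.7] [-0.114 -0.368  0.072] 0.0458
230 21.76 j6 100.3 [ 2.6 -0.8  5.8] [-0.073 -0.299  0.088] 0.0452
228 22.01 j6 98.3 [ 2.7 -0.9  6.4] [-0.107 -0.336  0.087] 0.0453
226 22.26 j6 96.3 [ 2.9 -0.4  5.5] [-0.092 -0.266  0.08 ] 0.0452
222 22.51 j6 92.3 [ 2.6 -0.2  5.1] [-0.044 -0.337  0.033] 0.0454
200 22.98 j6 70.3 [2.  0.6 5.2] [-0.029 -0.301  0.092] 0.0453
180 23.42 j6 50.3 [2.4 0.4 5.6] [-0.066 -0.338  0.073] 0.045
160 23.86 j6 30.3 [2.5 0.4 5.4] [-0.034 -0.344  0.068] 0.0455
145 24.23 j6 15.3 [3.3 1.6 5.3] [-0.046 -0.456  0.077] 0.0453
```

```bash
python3 - <<'E'
from h import *
turn(142);arm.sleep(.3)
snap("wrist","w8");snap("scene","s8")
cal=arm.get_calibration("wrist");print(arm.current_t(),arm.current_dq().round(3))
im=cv2.imread("pics/w8.png")[60:400,170:480];cv2.imwrite("pics/w8c.png",cv2.resize(im,None,fx=1.7,fy=1.7,interpolation=2))
im=cv2.imread("pics/s8.png")[150:300,270:430];cv2.imwrite("pics/s8c.png",cv2.resize(im,None,fx=5,fy=5,interpolation=2)[:600,:800])
E
```

```text
142 24.48 j6 12.3 [2.3 0.  6.3] [-0.015 -0.443  0.097] 0.0455
24.875 [ 0.006  0.045  0.006  0.019  0.013 -0.04 ]
```

View pics/w8c.png

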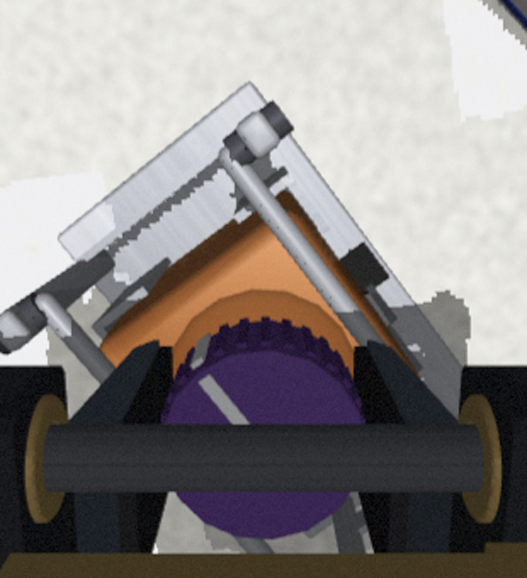

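View pics/s8c.png

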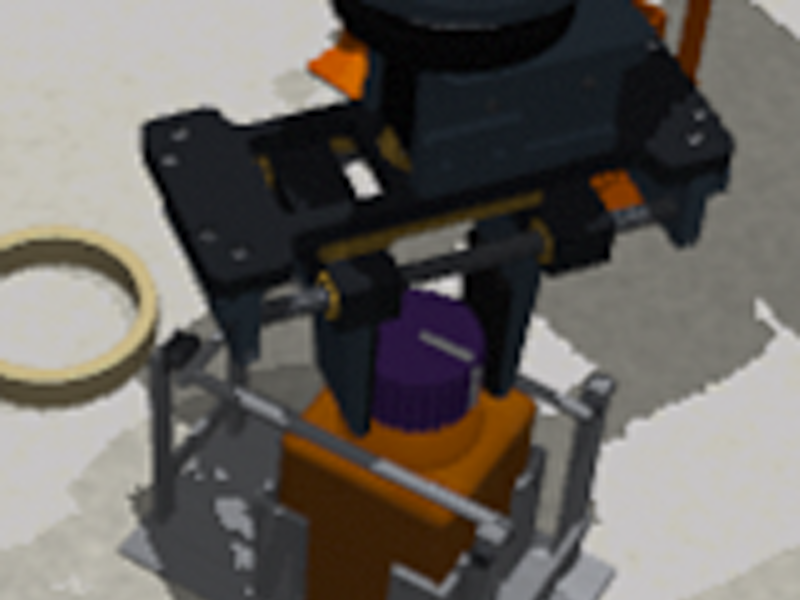

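```bash
python3 - <<'E'
from h import *
cal=arm.get_calibration("wrist")
def ang(a,b,z):
    P=[plane(cal,(170+x/1.7,60+y/1.7),z) for x,y in (a,b)];d=P[1]-P[0];return P[1],np.degrees(np.arctan2(d[1],d[0]))
print("line (outward)",ang((245,425),(204,378),.144))
print("bottle edges",ang((412,372),(283,195),.1),ang((105,345),(283,195),.1))
print("rod",ang((340,310),(232,163),.109))
E
```

```text
line (outward) (array([0.51887277, 0.13103379, 0.144     ]), np.float64(122.23357969420273))
bottle edges (array([0.54102882, 0.1643731 , 0.1       ]), np.float64(119.91710262783688)) (array([0.54102882, 0.1643731 , 0.1       ]), np.float64(33.286305710391))
rod (array([0.5290925 , 0.17441944, 0.109     ]), np.float64(119.79510766156749))
```

```bash
python3 - <<'E'
from h import *
print(arm.current_t(),arm.current_width(),arm.current_dq().round(2),arm.current_force().round(1))
arm.sign_off()
E
```

```text
24.875 0.04500275300294442 [ 0.01  0.05  0.01  0.02  0.01 -0.04] [2.9 0.4 6.1]
the job is handed in; nothing more can be done
```

I did both steps in order and handed the job in at 24.9 s of the 69 s allowed. The hand-in gives no verdict, so what follows rests on my own checks.

- **Hold-down:** I swung it over by the knob and pressed until the force passed through the snap and met a hard stop at about 14 N. After I let go, the knob measured 0.139 m high (0.138 expected when closed, 0.148 if caught on the noses). It still looked latched in the last pictures.
- **Cap:** It took about 233° clockwise to reach the stop, against 229° predicted from the white line. The torque there jumped from about 0.1 to 0.65 N m, and I held it for over 0.5 s. I then turned it back about 91.5°. In the last wrist picture the white line stood about 91° from the bottle's side.
- **Final grip:** The fingers are still on the cap at the usual half force, opening 45 mm, with the arm at rest. I set the grasp point about 6 mm above the cap's middle so the fingertips would clear the hold-down rods.
- **Bottle and bystanders:** The bottle looked upright in the rack. The tape roll, carton and vials looked undisturbed in the pictures, but I did not measure their positions again.

Three readings did not agree cleanly:
- **Slip:** The cap probably slipped 1–2° in the fingers at the stop.
- **Running torque:** Its sign was opposite to what I expected between moves.
- **Cap centre:** The different views disagreed by up to 2.6 mm, so I used the mean.

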